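Hang the dipping basket on the keeper peg

ROBOT

A 6-joint arm with a two-finger parallel gripper is mounted at the origin on the work surface. World frame = base frame: x ahead of the robot, y to its left, z up, the work surface at z = 0. Lengths are in mm, angles in rad, forces in N, time in s.
With the tool pointing down it reaches from about 275 to 1000 mm from the base axis. Payload 8.4 kg.
Tool frame: the origin (TCP) lies at the very end of the fingers, on their centre line; the grasp point (between the pads) lies 19 mm behind it; z points along the fingers, y is the direction in which the jaws open and shut (so a half turn about z gives the same grasp; the last joint's range is limited). The gripper opens to 85 mm and grips with 20 to 120 N. Pads are 22 mm wide; open, the fingers measure 114 mm over their backs; the gripper's body (76 mm by 85 mm) begins 54 mm behind the grasp point. The pads swing forward as they close: fully open they stand 13 mm farther back than shut.
Start: joints at [1.329, 0.353, 1.633, -0, 1.155, -0.002], TCP at [148.441, 607.118, 197.181] pointing down, gripper open.
Joint ranges: [-2.63, 2.63], [-0.92, 2.1], [0.06, 2.66], [-1.3, 4.44], [0, 2.69], [-3.02, 3.02]. Speed limits (rad/s): [2.22, 2.22, 2.79, 3.14, 3.14, 3.14].

INTERFACE

Orientations are given as [roll, pitch, yaw] about the fixed x, y, z axes, in that order (R = Rz(yaw) Ry(pitch) Rx(roll)).
In Python, from rig import sense, grab_frame, get_calibration, sign_off, boxes_of, trace gives the robot as it stands.
- The arm moves only by the tool servo_tool, never from a script. Its argument "rows" is a list of rows, each a list of 3 entries, a list of its own where there are three numbers: the finger opening in mm, from 0 to 85.4, then the shift along the tool's x, y, z in mm, then the turn, a rotation vector about the tool's x, y, z in degrees. A call has 1 to 8 rows; each row shifts and turns the commanded pose from where the row before left it, along the tool's axes as they then stand; what a row does not reach is not made up. A row lasts 1/8 s, in which the tool goes at most 62.5 mm and 10.7 degrees, less where a joint would pass 70% of its speed; a pose out of reach is approached as far as the arm can. A call is refused whole if a number of a shift passes 62.5 or a number of a turn 10.7, either way. A call with a gripper value outside its range is refused whole. The fingers move at their own pace and stop on an object; "force" is the grip in N (left out, the last holds). Time passes only in rows, so rows that do not move let the fingers close. It gives the time, the measured TCP pose, the force and the opening at its end, in the units of the state.
- sense(): the state, without advancing time (a new reading comes with each control period).
- grab_frame(name): name is "side" or "top" or "wrist"; returns the picture (480x640x3 uint8, blue, green, red); there is no depth.
- get_calibration(name): a dict with "intrinsics" (3x3 intrinsics, pixels), "k1" (the pictures are not rectified: a ray, as slopes to the right and down, at radius r is drawn at 1 + k1 r^2 times it, then the intrinsics apply), "world_to_cam" (4x4, takes a point from world to camera coordinates). Camera axes: x right, y down, z forward; pixel columns grow to the right and rows downward; lengths in mm; the calibration is good to about 2 mm. A picture is of the moment at which its call begins: read the wrist's pose just before it. get_calibration takes no time and is no camera call; for the wrist camera it gives the pose at the moment of the call.
- sign_off(): hands the job in, once; it reports no verdict.
Trained networks look in the newest picture that a camera, given by its name, has taken for a name from the list of things; names that differ only in an ending like _2 or _b are one class to them, and where a whole thing is asked for, a point or a joint stands for the part that bears it (a point fixed in the world has none). Each returns a list of dicts, best first, with "conf" (0 to 1); they miss things now and then, are a little off and sometimes report something else, mostly with a low value. They report only what shows in the picture. A call takes as long as a camera call. They do not tell look-alikes from the thing itself.
- boxes_of(camera, thing): "centre" ([x, y, z] in mm, in the coordinates of the camera as it stood for that picture, good to about 4 mm: the middle of the surface that is visible of it).
- trace(camera, thing): "mask" (480x640 bool, what is visible of it).
The state is a dict: "clock": time; "qpos": joint angles; "qvel": joint speeds; "joint_efforts": joint torques, N m; "eef_pos": TCP position; "tcp_rot": TCP orientation; "contact_force": force on the tool from outside, world axes, zero at the start; "wrist_torque": the same for the moment, N m; "opening": opening from 0.0 (shut) to 1.0 (fully open).
Only numpy, scipy, OpenCV 4.12 (cv2) and the standard library are available. Lean on these libraries where they do the work, as an engineer would, in place of code of your own. Each camera call takes 0.05 s, during which the arm holds its last target. There are 200 camera calls.

TASK

Hang the steel dipping basket up to drain on the peg of the stand: lift the peg's drop-down keeper with the top of the basket's eye, slide the eye well onto the peg underneath it, and let the keeper fall fully shut in front of the eye so that the basket cannot slide off. Leave the basket hanging still, upright and free of the robot, and do not disturb the other things on the bench.

Things in the scene. Friction and masses are not known exactly. Their poses are not given: they have to be found in the camera images.
- basket: The thing to hang: plain steel dipping basket, 0.2 to 0.35 kg, 137 mm high. Divided open tray 130 (x) x 44 (y) x 50 mm high; two posts (x +-52) carry a straight bar 170 mm long in x, 8 thick in y, at z 75 to 89 mm, with a round eye upright on its middle. Origin: centre of the underside, z up. The bar's ends (x +-75) can be pinched across y from above, clear of the eye. Both ends alike.
- basket_eye (a point): Centre of the basket's eye, 111 mm above the basket's underside, x = y = 0 there; axes as the basket. The eye is a ring in the xz plane, its hole running along y: hole 36 mm across, rim 8 mm thick radially (52 mm outside) and 8 mm thick in y.
- stand: Fixed peg stand. Origin: on the bench, on its column's axis; z up. Foot plate 12 mm thick, x -60 to 110, y +-65 mm; column 38 mm wide up to 102 mm, then a thin tube bearing a head block. The peg, a level steel rod of 12 mm diameter, juts from the head along +x, from x 22 to 110 mm, y 0. ITS HEIGHT IS NOT MEASURED: axis 180 to 250 mm above the bench, set anew each time; find it by touch or sight.
- head_below (a point): Point on the bench (z 0) straight below the middle of the free top of the stand's head: stand x -8, y 0 mm. The head is a rigid block, x -25 to 22, y -14 to 14 mm; its flat top lies 34 mm above the peg's axis, so feeling down onto it here gives the peg's height. The keeper's roof begins 18 mm from here towards the peg.
- lip_below (a point): Point on the bench (z 0) straight below the keeper's lip: stand x 124, y 0 mm. The lip is the outer part of the keeper's flat foot plate (stand x 89 to 137, y +-15), which when shut lies over the peg, underside 7.5 mm above the peg's axis, and juts 27 mm past the peg's end. Lifted from below by the eye's rim (about 2 N) it swings up; shoved straight in at its edge it jams.
- hang_below (a point): Point on the bench (z 0) straight below where the eye should hang: stand x 65, y 0 mm, between the head (x 22) and the keeper's foot (x 89). The basket's eye goes on with its hole along the stand's x, so its bar along the stand's y. Above it the keeper's roof has its underside 49 mm over the peg's axis. Axes as the stand.
- keeper (a joint): Angle of the keeper, a 0.2 kg steel flap, in rad: 0 = shut, grows as its foot is lifted (about 0.1 per 11 mm at the lip), at most 0.6; it falls shut by its weight. Hinge along the stand's y at x 15 mm, 20 mm below the peg's axis. Two cheeks (y +-17.5, x 10 to 24) rise beside the head to a roof plate (x 10 to 100, y +-19), whose front drops to the foot plate.
- spare_tray: Bystander: the same steel divided tray without bar and eye, 130 x 44 x 45 mm, loose; origin centre of underside.
- flask: Bystander: glass conical flask, 84 mm wide, 120 mm high, loose; origin centre of underside.
- beaker: Bystander: glass beaker, 76 mm wide, 95 mm high, loose; origin centre of underside.
- reagent: Bystander: amber bottle, 68 mm wide, 130 mm high, loose; origin centre of underside.
- pipette: Bystander: white pipette lying at the back, 232 mm long, loose; origin under its middle.
Mind the look-alikes: they are no part of the job. What is shaped like the basket but blue or green is not meant.

How it is judged:
By the outcome, as a careful person would: the job done as asked, in the order asked, and still so for the second after the job is handed in, with the robot touching nothing.
It also fails if it takes over 61 s, if anything falls off the work surface, if the arm or the gripper's body presses on something with over 40 N, if the wrist force passes 120 N, or if a joint passes its speed limit or range.

## Working session

There is one attempt and no reset: what is moved stays moved. The work goes in short steps, Python scripts to look and compute and a tool call to move; the robot and the scene stay as the last step left them, time stands still between calls to the robot, and variables do not carry over. Pictures are saved under pics/ and viewed, about 8 in all and at most 12, crops included, and the job is handed in when it is done.

Besides the shell and the picture viewer there is one more tool, called by a JSON object that holds its "method" and its "body". servo_tool: Moves the arm, as the interface text tells. Its arguments: {"type":"object","properties":{"rows":{"type":"array","items":{"type":"array"}},"force":{"type":"number"}},"required":["rows"]}

```bash
mkdir -p pics; ls; cat > h.py <<'E'
import numpy as np,cv2
from rig import *
def cam(n): 
    c=get_calibration(n); return np.array(c["intrinsics"]),c["k1"],np.array(c["world_to_cam"])
def toworld(n,p):
    T=cam(n)[2]; return T[:3,:3].T@(np.array(p)-T[:3,3])
def proj(n,P):
    K,k,T=cam(n); p=T[:3,:3]@np.array(P,float)+T[:3,3]; s=p[:2]/p[2]; s=s*(1+k*(s@s)); return (K[:2,:2]@s+K[:2,2])
def ray(n,uv):
    K,k,T=cam(n); d=np.linalg.inv(K[:2,:2])@(np.array(uv,float)-K[:2,2]); s=d.copy()
    for _ in range(20): s=d/(1+k*(s@s))
    R=T[:3,:3]; v=R.T@np.array([s[0],s[1],1]); return -R.T@T[:3,3], v/np.linalg.norm(v)
def atz(n,uv,z):
    o,v=ray(n,uv); return o+v*(z-o[2])/v[2]
E
python3 - <<'E'
from h import *
for n in("side","top"):
    im=grab_frame(n); cv2.imwrite(f"pics/{n}0.png",im)
    for t in("basket","basket_eye","stand","keeper","spare_tray","flask","beaker","reagent","pipette"):
        for b in boxes_of(n,t)[:4]:
            w=toworld(n,b["centre"]); print(n,t,round(b["conf"],2),w.round(),proj(n,w).round())
print(sense())
E
```

```text
pics
side basket 0.9 [544. 337.  48.] [281. 217.]
side basket 0.84 [ 262. -275.   42.] [194. 441.]
side basket 0.82 [528. 176.  48.] [292. 246.]
side basket 0.79 [308. 152.  37.] [200. 273.]
side basket_eye 0.9 [546. 344.  53.] [281. 214.]
side basket_eye 0.83 [303. 150.  45.] [197. 271.]
side basket_eye 0.81 [523. 184.  48.] [289. 245.]
side basket_eye 0.58 [ 262. -272.   46.] [194. 438.]
side stand 0.63 [ 596. -167.   13.] [378. 345.]
side stand 0.45 [409. -34.  29.] [262. 317.]
side keeper 0.65 [ 606. -118.  262.] [378. 212.]
side spare_tray 0.57 [409. -31.  31.] [262. 315.]
side flask 0.83 [773.  71.  55.] [403. 246.]
side beaker 0.74 [710. 247.  68.] [350. 214.]
side reagent 0.61 [ 479. -344.   80.] [359. 417.]
side reagent 0.44 [ 606. -115.  261.] [377. 212.]
side pipette 0.92 [ 753. -166.   20.] [452. 322.]
top basket 0.9 [549. 353.  44.] [177. 234.]
top basket 0.88 [ 272. -259.   43.] [442. 349.]
top basket 0.67 [306. 151.  50.] [262. 337.]
top basket 0.62 [526. 187.  47.] [246. 242.]
top basket_eye 0.92 [308. 153.  48.] [261. 336.]
top basket_eye 0.83 [526. 187.  52.] [246. 
[... 580 characters left out ...]
.46 [524. 184.  51.] [247. 243.]
{'clock': 1.0, 'qpos': array([ 1.32859299e+00,  3.52984418e-01,  1.63338989e+00, -8.75151958e-06,
        1.15521550e+00, -2.40150513e-03]), 'qvel': array([ 0.0009802 , -0.00129233,  0.00030175, -0.0018598 , -0.00044533,
        0.00106867]), 'joint_efforts': array([-1.34300397e-03, -6.05192685e+01, -3.42433727e+01, -1.70515168e-04,
        1.54033689e-03,  2.27615942e-05]), 'eef_pos': array([148.4486563 , 607.11868121, 197.19503825]), 'tcp_rot': array([3.14158983e+00, 8.01341705e-06, 2.90179435e+00]), 'contact_force': array([-0.26051062, -0.27427666,  0.41954446]), 'wrist_torque': array([-0.01144359,  0.0163775 ,  0.06670745]), 'opening': 1.0032968660680994}
```

View pics/side0.png

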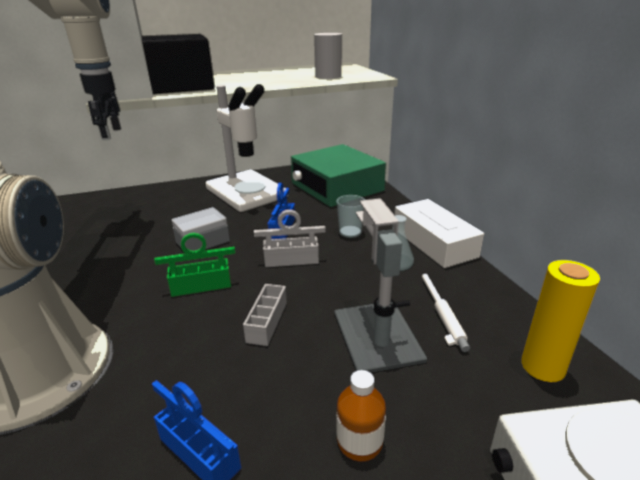

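View pics/top0.png

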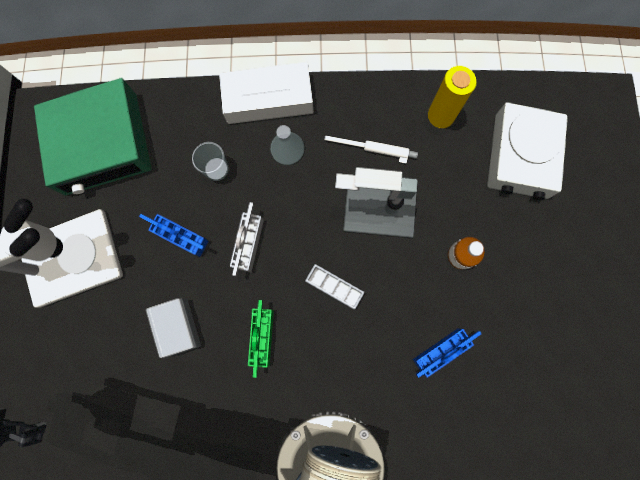

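Candidates for "basket" (top-picture pixels): steel (246,242), blue (177,234), blue (442,349), green (262,337), and the spare tray without an eye (334,286). I choose the steel one at (246,242), which is at (290,245) in the side picture. The stand's peg points to world +y. I'll get masks and a close crop.

```bash
python3 - <<'E'
from h import *
out=[]
for n in("side","top"):
    im=grab_frame(n); np.save(f"{n}_im.npy",im)
    for t,c in(("stand",(0,0,255)),("keeper",(255,0,255)),("basket",(0,255,255))):
        for i,m in enumerate(trace(n,t)[:4]):
            M=m["mask"]; ys,xs=np.nonzero(M)
            print(n,t,i,round(m["conf"],2),M.sum(),xs.min(),xs.max(),ys.min(),ys.max())
            np.save(f"m_{n}_{t}_{i}.npy",M)
def crop(n,x,y,w,h,s,cont):
    im=np.load(f"{n}_im.npy")[y:y+h,x:x+w]; im=cv2.resize(im,None,fx=s,fy=s,interpolation=cv2.INTER_CUBIC)
    return cv2.resize(im,(400,300))
A=np.vstack([np.hstack([crop("side",320,190,128,96,3,0),crop("top",320,150,120,90,3,0)]),np.hstack([crop("side",230,195,120,90,3,0),crop("top",190,195,120,90,3,0)])])
cv2.imwrite("pics/c1.png",A)
E
```

```text
side stand 0 0.84 4670 334 426 298 372
side keeper 0 0.86 953 356 397 199 262
side basket 0 0.88 2150 254 324 210 265
side basket 1 0.86 2771 155 234 232 296
side basket 2 0.7 702 268 294 184 238
side basket 3 0.62 4780 153 240 382 479
top stand 0 0.65 2769 344 415 188 236
top stand 1 0.25 1310 230 262 203 275
top keeper 0 0.82 1303 336 401 168 199
top basket 0 0.78 1283 230 262 204 274
top basket 1 0.74 1331 248 273 301 376
top basket 2 0.63 1512 413 480 328 375
top basket 3 0.56 1101 141 206 215 255
```

View pics/c1.png

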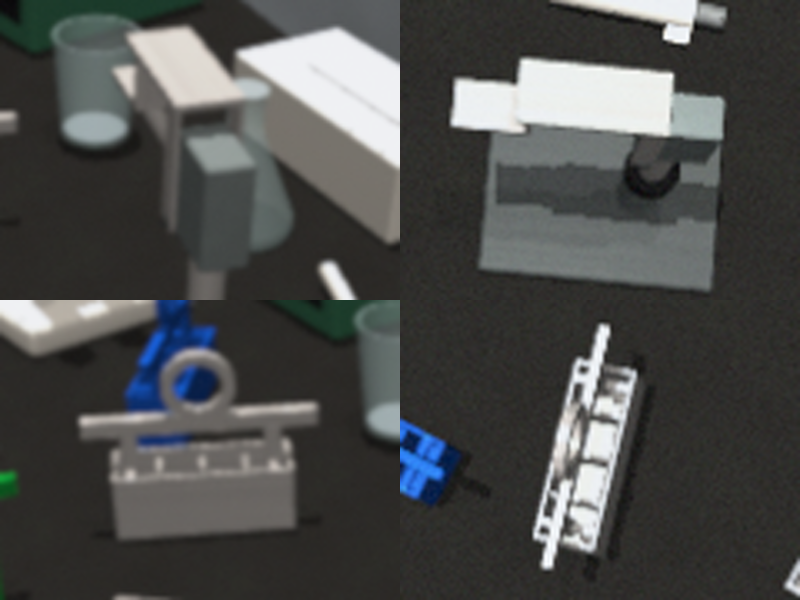

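The crop confirms the choice: a plain steel basket with bar and eye, standing upright, side picture (290,245). I'll fit the stand and basket poses from corner pixels read in both views.

```bash
python3 - <<'E'
from h import *
from scipy.optimize import least_squares
def fit(pts,p0,nm):
    C={n:cam(n) for n in("side","top")}
    def pr(n,P):
        K,k,T=C[n]; p=T[:3,:3]@P+T[:3,3]; s=p[:2]/p[2]; s=s*(1+k*(s@s)); return K[:2,:2]@s+K[:2,2]
    def f(p):
        c,s=np.cos(p[2]),np.sin(p[2]); r=[]
        for n,(x,y,z,a,b),uv in pts:
            zz=z+(a*p[3]+b*p[4] if len(p)>3 else 0)
            r+=list(pr(n,np.array([p[0]+c*x-s*y,p[1]+s*x+c*y,zz]))-uv)
        return np.array(r)
    o=least_squares(f,p0,loss="soft_l1"); print(nm,o.x.round(3)); print(f(o.x).reshape(-1,2).round(1).tolist())
S=[("top",(110,65,12,0,0),(344,231)),("top",(-60,65,12,0,0),(413.3,237.3)),
("top",(100,-19,49,1,1),(355.4,167.7)),("top",(10,-19,49,1,1),(401.9,171.9)),("top",(10,19,49,1,1),(401,189.9)),("top",(100,19,49,1,1),(354.8,186.3)),
("top",(137,-15,7.5,1,1),(336.5,174)),("top",(137,15,7.5,1,1),(335.6,188.1)),
("side",(-25,-14,34,1,0),(402.2,242.8)),("side",(-25,14,34,1,0),(384.6,245)),("top",(-25,-14,34,1,0),(416.9,179.1)),
("side",(100,19,49,1,1),(361,202.2)),("side",(100,-19,49,1,1),(379.8,199)),("side",(10,-19,49,1,1),(397.8,221.4)),("side",(10,19,49,1,1),(377,224.2))]
fit(S,[600,-140,1.5,215,4],"stand")
B=[("top",(85,0,89,0,0),(250.9,202.5)),("top",(-85,0,89,0,0),(234.1,275.1)),("side",(-85,-4,82,0,0),(254,233.1)),("side",(85,-4,82,0,0),(325.4,228.6)),
("side",(0,0,111,0,0),(289.4,219.6)),("side",(-65,-22,0,0,0),(265.7,267)),("side",(65,-22,0,0,0),(318.8,262.8))]
fit(B,[526,185,0],"basket")
print(cam("top")[2].round(2).tolist(),cam("wrist")[0].tolist(),cam("wrist")[2].round(2).tolist())
E
```

```text
stand [ 606.738 -158.425    1.454  202.718    4.291]
[[-0.7, -0.4], [0.4, 0.0], [0.6, -0.0], [-0.1, 0.1], [-0.5, 0.8], [-0.5, 0.1], [0.1, -0.1], [-0.3, -0.0], [0.3, 0.1], [1.0, 0.1], [0.8, -0.3], [-1.4, -0.9], [0.1, 0.0], [0.5, 0.2], [-1.2, 0.1]]
basket [ 5.29691e+02  1.89470e+02 -2.21000e-01]
[[-0.3, -0.5], [-0.2, -0.3], [0.2, 1.3], [-0.2, 0.9], [-0.1, 0.8], [-0.2, -0.3], [-0.3, -0.1]]
[[-0.02, -1.0, -0.02, 33.72], [-0.99, 0.02, -0.15, 528.57], [0.15, 0.02, -0.99, 1138.94], [0.0, 0.0, 0.0, 1.0]] [[368.17780839219273, 0.0, 328.8248882472786], [0.0, 368.17780839219273, 239.9831056341826], [0.0, 0.0, 1.0]] [[0.24, 0.97, 0.0, -625.49], [0.93, -0.23, 0.28, -34.98], [0.27, -0.06, -0.96, 378.08], [0.0, 0.0, 0.0, 1.0]]
```

{"method": "servo_tool", "body": {"rows": [[85,[-40,-32,0],[0,0,-0.5]],[85,[-40,-32,0],[0,0,-0.5]],[85,[-40,-32,0],[0,0,0]],[85,[-40,-32,0],[0,0,0]],[85,[-40,-32,0],[0,0,0]],[85,[-40,-32,0],[0,0,0]],[85,[-40,-32,0],[0,0,0]],[85,[-40,-32,0],[0,0,0]]]}}

```text
clock: 2.4
eef_pos: [404.0, 284.7, 197.5]
tcp_rot: [3.141, 0.001, 2.919]
contact_force: [0.3, -0.0, -0.5]
opening: 0.997
```

{"method": "servo_tool", "body": {"rows": [[85,[-40,-32,0],[0,0,0]],[85,[-35,-29,0],[0,0,0]],[85,[0,0,0],[0,0,0]]]}}

```text
clock: 2.78
eef_pos: [464.4, 207.9, 197.3]
tcp_rot: [-3.142, 0.001, 2.916]
contact_force: [0.2, 1.7, 0.0]
opening: 0.997
```

```bash
cat >> h.py <<'E'
def delta(target,yaw):
    s=sense(); p=s["eef_pos"]; y=s["tcp_rot"][2]; d=np.array(target)-p
    from scipy.spatial.transform import Rotation as R
    print("clock",round(s["clock"],2),"tcp",p.round(1),"rot",s["tcp_rot"].round(4),"F",s["contact_force"].round(1),"open",round(s["opening"],3))
    r=R.from_euler("xyz",s["tcp_rot"]); g=R.from_euler("xyz",[np.pi,0,yaw])
    print("tool delta",r.inv().apply(d).round(1),"turn deg",np.degrees((r.inv()*g).as_rotvec()).round(2))
E
python3 - <<'E'
from h import *
delta((456.5,205.9,64),np.pi-.221)
im=grab_frame("wrist"); 
for z in (89,):
    for a in(-85,-75,0,85):
        q=proj("wrist",(529.7+a*np.cos(.221),189.5-a*np.sin(.221),z)); print(a,q.round())
        if abs(q).max()<900: cv2.circle(im,tuple(int(v) for v in q),4,(0,0,255),1)
cv2.imwrite("pics/w1.png",im)
E
```

```text
clock 2.77 tcp [464.4 207.9 197.3] rot [-3.1415e+00  8.0000e-04  2.9157e+00] F [0.2 1.7 0. ] open 0.997
tool delta [  7.3  -3.7 133.3] turn deg [-0.01  0.04 -0.28]
-85 [322. 207.]
-75 [323. 219.]
0 [323. 306.]
85 [324. 391.]
```

View pics/w1.png

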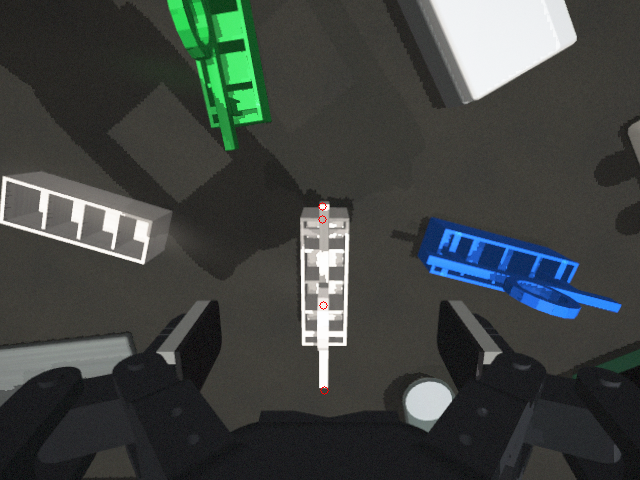

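The wrist picture shows the steel bar from (322,205) to (324,390), right under my projected points. The estimate is good, so I'll go down and grip.

{"method": "servo_tool", "body": {"rows": [[60,[7,-3.5,45],[0,0,-0.3]],[60,[0,0,45],[0,0,0]],[50,[0,0,30],[0,0,0]],[40,[0,0,12],[0,0,0]],[40,[0,0,0],[0,0,0]]], "force": 100}}

```text
clock: 3.45
eef_pos: [454.7, 208.6, 65.1]
tcp_rot: [-3.141, -0.001, 2.925]
contact_force: [0.9, -0.6, 0.1]
opening: 0.467
```

{"method": "servo_tool", "body": {"rows": [[0,[0,0,0],[0,0,0]],[0,[0,0,0],[0,0,0]],[0,[0,0,0],[0,0,0]],[0,[0,0,0],[0,0,0]],[0,[0,0,0],[0,0,0]],[0,[0,0,0],[0,0,0]]], "force": 100}}

```text
clock: 4.2
eef_pos: [455.1, 208.1, 65.2]
tcp_rot: [-3.142, -0.0, 2.924]
contact_force: [0.2, -0.5, 0.3]
opening: 0.003
```

The fingers shut on nothing (opening 0.003). I'll look again.

```bash
python3 - <<'E'
from h import *
a=grab_frame("wrist"); b=grab_frame("side"); c=grab_frame("top")
r=lambda i,x,y,w,h:cv2.resize(i[y:y+h,x:x+w],(400,300),interpolation=cv2.INTER_CUBIC)
cv2.imwrite("pics/d1.png",np.vstack([np.hstack([r(a,0,0,640,480),r(b,210,180,140,105)]),np.hstack([r(c,190,195,120,90),r(a,160,120,320,240)])]))
print(proj("wrist",sense()["eef_pos"]), proj("side",sense()["eef_pos"]))
E
```

```text
[328.43853471 277.33772625] [258.37412321 239.06440924]
```

View pics/d1.png

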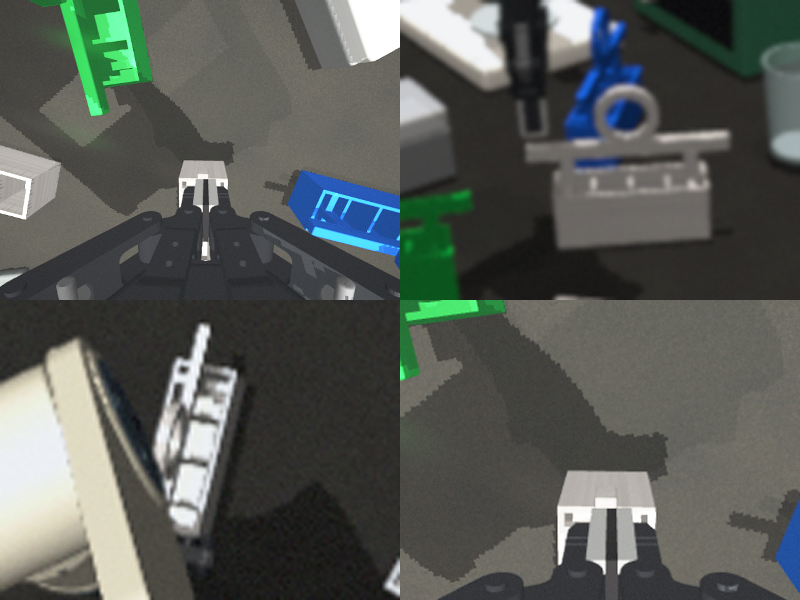

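```bash
python3 - <<'E'
from h import *
for z in (65,80,90,95,100): print(z,proj("side",(455,208,z)).round(1),proj("wrist",(455,208,z)).round(1))
print(proj("side",(446.8,208.1,89)),proj("side",(612.6,170.9,89)))
b=grab_frame("side"); cv2.imwrite("pics/e1.png",cv2.resize(b[190:250,220:300],(800,600),interpolation=cv2.INTER_CUBIC))
E
```

```text
65 [258.3 239.2] [328.1 277. ]
80 [257.8 233.7] [328.1 288.8]
90 [257.4 230.1] [328.1 297.8]
95 [257.2 228.2] [328.1 302.7]
100 [257.  226.4] [328.1 307.9]
[254.02068849 231.00366949] [324.97704164 226.12358329]
```

View pics/e1.png

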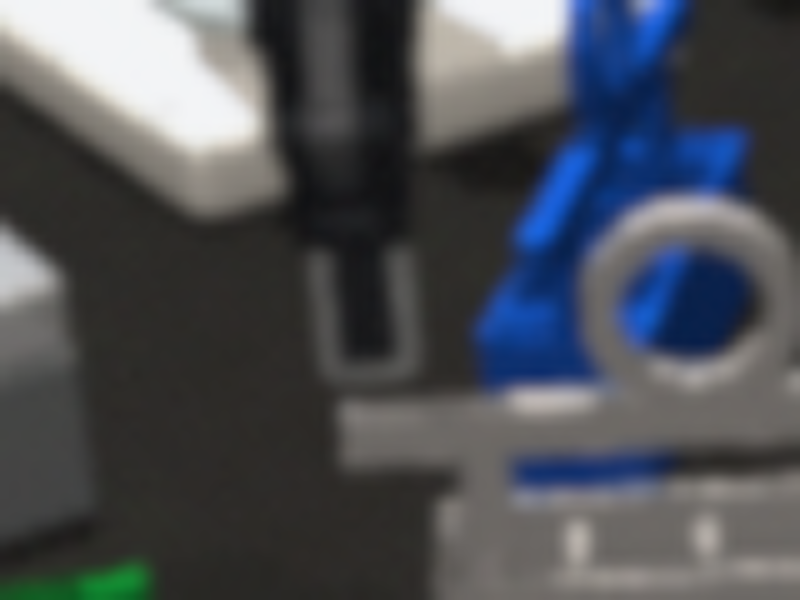

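The side picture shows the shut fingertips at about (256.5,228), i.e. z≈96 and above the bar, although the reading says z 65. So the real tips are about 30 mm higher than the reading. I'll open, go down in steps watching the force, and close again.

{"method": "servo_tool", "body": {"rows": [[40,[0,0,0],[0,0,0]],[40,[0,0,0],[0,0,0]],[40,[0,0,0],[0,0,0]],[40,[0,0,8],[0,0,0]],[40,[0,0,8],[0,0,0]],[40,[0,0,4],[0,0,0]],[40,[0,0,0],[0,0,0]]]}}

```text
clock: 5.28
eef_pos: [454.8, 207.9, 44.7]
tcp_rot: [-3.141, -0.001, 2.924]
contact_force: [0.6, -0.6, -0.5]
opening: 0.47
```

```bash
python3 - <<'E'
from h import *
delta((456.5,205.9,64),np.pi-.221)
b=grab_frame("side"); a=grab_frame("wrist"); cv2.imwrite("pics/f1.png",np.hstack([cv2.resize(b[190:250,220:300],(400,300),interpolation=cv2.INTER_CUBIC),cv2.resize(a[180:420,160:480],(400,300),interpolation=cv2.INTER_CUBIC)]))
print(proj("side",(148,607,197)))
E
```

```text
clock 5.28 tcp [454.8 207.9  44.7] rot [-3.1409e+00 -8.0000e-04  2.9245e+00] F [ 0.6 -0.6 -0.5] open 0.47
tool delta [ -2.1  -1.6 -19.3] turn deg [-0.04 -0.05  0.22]
[116.33807374 151.33377204]
```

View pics/f1.png

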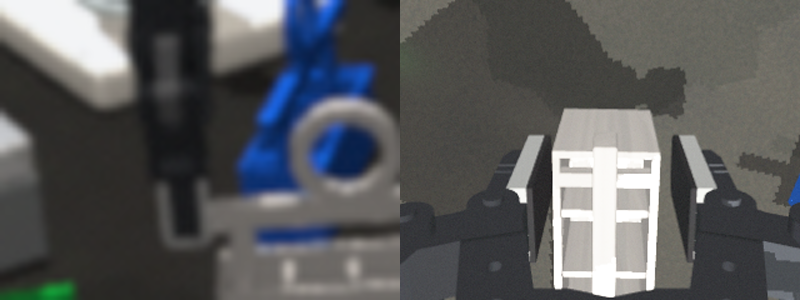

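The tips now sit beside the bar, with the bar centred between the jaws at (605,200) in the right half. I'll go 8 mm lower, 4 mm inward, and close.

{"method": "servo_tool", "body": {"rows": [[40,[-4,-1.5,4],[0,0,0]],[40,[0,0,4],[0,0,0]],[0,[0,0,0],[0,0,0]],[0,[0,0,0],[0,0,0]],[0,[0,0,0],[0,0,0]],[0,[0,0,0],[0,0,0]],[0,[0,0,0],[0,0,0]],[0,[0,0,0],[0,0,0]]], "force": 110}}

```text
clock: 6.38
eef_pos: [458.8, 205.7, 37.4]
tcp_rot: [-3.142, 0.0, 2.925]
contact_force: [-0.8, -3.9, 5.2]
opening: 0.06
```

{"method": "servo_tool", "body": {"rows": [[0,[0,0,-5],[0,0,0]],[0,[0,0,-10],[0,0,0]],[0,[0,0,-15],[0,0,0]],[0,[0,0,-15],[0,0,0]],[0,[0,0,-15],[0,0,0]],[0,[0,0,0],[0,0,0]],[0,[0,0,0],[0,0,0]]]}}

```text
clock: 7.25
eef_pos: [458.6, 205.7, 97.1]
tcp_rot: [-3.142, -0.0, 2.924]
contact_force: [0.7, -0.7, -3.2]
opening: 0.061
```

```bash
python3 - <<'E'
from h import *
delta((456.5,205.9,98),np.pi-.221); print(sense()["wrist_torque"])
b=grab_frame("side"); a=grab_frame("top"); cv2.imwrite("pics/g1.png",np.hstack([cv2.resize(b[170:275,220:360],(400,300),interpolation=cv2.INTER_CUBIC),cv2.resize(a[185:290,180:320],(400,300),interpolation=cv2.INTER_CUBIC)]))
for n in("side","top"):
  for t in("basket","basket_eye"):
    for q in boxes_of(n,t): print(n,t,round(q["conf"],2),toworld(n,q["centre"]).round())
E
```

```text
clock 7.25 tcp [458.6 205.7  97.1] rot [-3.1416e+00 -1.0000e-04  2.9244e+00] F [ 0.7 -0.7 -3.2] open 0.061
tool delta [ 2.1 -0.3 -0.9] turn deg [-0.   -0.    0.22]
[0.0806873  0.22878087 0.05028911]
side basket 0.93 [ 262. -276.   42.]
side basket 0.92 [303. 151.  39.]
side basket 0.8 [528. 174. 107.]
side basket 0.52 [557. 363.  76.]
side basket_eye 0.93 [ 261. -276.   46.]
side basket_eye 0.68 [304. 154.  44.]
side basket_eye 0.64 [525. 181. 103.]
side basket_eye 0.48 [558. 363.  83.]
side basket_eye 0.19 [ 482. -346.   80.]
top basket 0.91 [545. 180. 102.]
top basket 0.84 [316. 142.  26.]
top basket 0.72 [ 271. -261.   44.]
top basket 0.63 [584. 403.  50.]
top basket_eye 0.96 [ 267. -258.   45.]
top basket_eye 0.76 [318. 148.  27.]
top basket_eye 0.68 [547. 186. 107.]
top basket_eye 0.53 [580. 402.  51.]
```

View pics/g1.png

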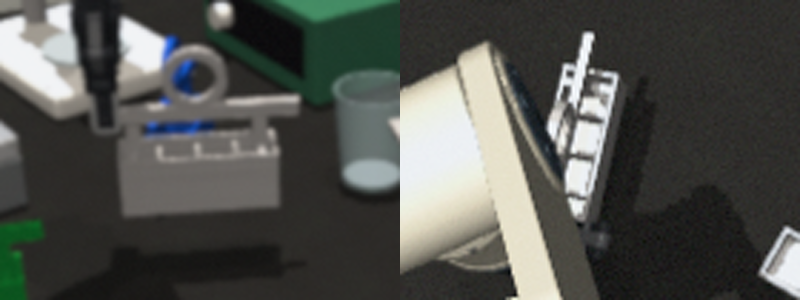

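The basket is held level, with the side crop showing the eye at (194,74) and the tray bottom level. I'll carry it to the front of the peg and turn it to the peg's axis.

{"method": "servo_tool", "body": {"rows": [[0,[-7,-13,0],[0,0,0]],[0,[-13,-25,0],[0,0,0]],[0,[-13,-25,0],[0,0,0]],[0,[-13,-25,0],[0,0,0]],[0,[-13,-25,0],[0,0,0]],[0,[-13,-25,0],[0,0,0]],[0,[-7,-13,0],[0,0,0]],[0,[0,0,0],[0,0,-2]]]}}

```text
clock: 8.55
eef_pos: [503.5, 40.4, 97.1]
tcp_rot: [-3.142, -0.0, 2.959]
contact_force: [-0.7, 0.1, -2.6]
opening: 0.06
```

{"method": "servo_tool", "body": {"rows": [[0,[0,0,0],[0,0,-2]],[0,[0,0,0],[0,0,-2]],[0,[0,0,0],[0,0,0]]]}}

```text
clock: 8.93
eef_pos: [503.2, 41.9, 97.2]
tcp_rot: [3.142, -0.0, 3.031]
contact_force: [0.7, -0.7, -2.7]
opening: 0.059
```

```bash
python3 - <<'E'
from h import *
delta((553.8,14.3,97.1),3.029)
delta((549.4,-22.5,97.1),3.029)
E
```

```text
clock 8.93 tcp [503.2  41.9  97.2] rot [ 3.1416 -0.      3.0309] F [ 0.7 -0.7 -2.7] open 0.059
tool delta [-53.3 -21.9   0.1] turn deg [ 0.   -0.    0.11]
clock 8.93 tcp [503.2  41.9  97.2] rot [ 3.1416 -0.      3.0309] F [ 0.7 -0.7 -2.7] open 0.059
tool delta [-53.  -58.9   0.1] turn deg [ 0.   -0.    0.11]
```

{"method": "servo_tool", "body": {"rows": [[0,[-18,-7,0],[0,0,0]],[0,[-18,-7,0],[0,0,0]],[0,[-17,-8,0],[0,0,0]],[0,[0,0,0],[0,0,0]],[0,[0,0,0],[0,0,0]]]}}

```text
clock: 9.55
eef_pos: [553.1, 13.3, 96.8]
tcp_rot: [-3.142, -0.001, 3.029]
contact_force: [-0.9, 0.5, -2.5]
opening: 0.06
```

```bash
python3 - <<'E'
from h import *
delta((549.4,-22.5,97.1),3.029)
p=sense()["eef_pos"]; e=p+[72.2,-8.8,73.6]; print("eye",e.round(1))
im={}
for n in("side","top"):
    a=grab_frame(n)
    O=np.array([606.7,-158.4,0]);X=np.array([.1166,.9932,0]);Y=np.array([-.9932,.1166,0])
    P=[e+26*np.array([0,0,1]),e-26*np.array([0,0,1]),e+26*Y,e-26*Y,e]+[O+137*X+s*15*Y+np.array([0,0,214.5]) for s in(1,-1)]+[e-[0,0,29]+k*85*Y for k in(1,-1)]
    s=4; x0,y0,w,h=(330,190,100,75) if n=="side" else (290,150,100,75)
    c=cv2.resize(a[y0:y0+h,x0:x0+w],(400,300),interpolation=cv2.INTER_CUBIC)
    for q in P:
        q=proj(n,q); cv2.circle(c,(int((q[0]-x0+.5)*4),int((q[1]-y0+.5)*4)),3,(0,0,255),1)
    im[n]=c
cv2.imwrite("pics/i1.png",np.hstack([im["side"],im["top"]]))
E
```

```text
clock 9.55 tcp [553.1  13.3  96.8] rot [-3.1415e+00 -1.2000e-03  3.0286e+00] F [-0.9  0.5 -2.5] open 0.06
tool delta [ -0.3 -36.   -0.3] turn deg [-0.   -0.07 -0.02]
eye [625.3   4.5 170.4]
```

View pics/i1.png

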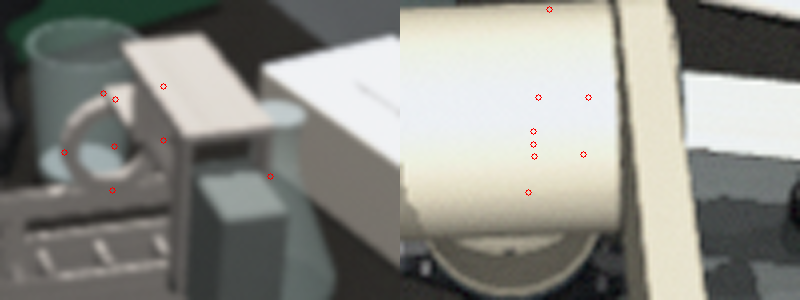

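The predicted eye circle overlays the ring in the side crop within about 1 px: left (64,152), bottom (112,190). I'll move under the lip, then raise and watch the force.

{"method": "servo_tool", "body": {"rows": [[0,[0,-9,0],[0,0,0]],[0,[0,-9,0],[0,0,0]],[0,[0,-9,0],[0,0,0]],[0,[0,-9,0],[0,0,0]],[0,[0,0,0],[0,0,0]],[0,[0,0,0],[0,0,0]]]}}

```text
clock: 10.4
eef_pos: [549.6, -22.3, 97.2]
tcp_rot: [3.141, 0.0, 3.029]
contact_force: [-0.5, 0.3, -2.4]
opening: 0.058
```

{"method": "servo_tool", "body": {"rows": [[0,[0,0,-5],[0,0,0]],[0,[0,0,-4],[0,0,0]],[0,[0,0,0],[0,0,0]],[0,[0,0,0],[0,0,0]]]}}

```text
clock: 10.9
eef_pos: [549.5, -22.2, 106.3]
tcp_rot: [3.142, 0.0, 3.029]
contact_force: [0.1, 0.8, -2.6]
opening: 0.059
```

{"method": "servo_tool", "body": {"rows": [[0,[0,0,-3],[0,0,0]],[0,[0,0,0],[0,0,0]],[0,[0,0,0],[0,0,0]]]}}

```text
clock: 11.28
eef_pos: [549.5, -22.3, 109.2]
tcp_rot: [-3.142, 0.0, 3.029]
contact_force: [0.2, 0.6, -2.1]
opening: 0.058
```

{"method": "servo_tool", "body": {"rows": [[0,[0,0,-3],[0,0,0]],[0,[0,0,0],[0,0,0]],[0,[0,0,0],[0,0,0]]]}}

```text
clock: 11.65
eef_pos: [549.6, -22.3, 112.2]
tcp_rot: [-3.142, 0.0, 3.029]
contact_force: [0.1, -1.0, -3.2]
opening: 0.064
```

{"method": "servo_tool", "body": {"rows": [[0,[0,0,-3],[0,0,0]],[0,[0,0,0],[0,0,0]],[0,[0,0,0],[0,0,0]]]}}

```text
clock: 12.02
eef_pos: [549.4, -22.2, 115.1]
tcp_rot: [-3.142, -0.0, 3.029]
contact_force: [-0.2, -0.1, -4.3]
opening: 0.059
```

Contact came at z≈111 to 114, as predicted, so the peg axis is at about 203 mm. I'll lift the keeper 15 mm more.

{"method": "servo_tool", "body": {"rows": [[0,[0,0,-4],[0,0,0]],[0,[0,0,-4],[0,0,0]],[0,[0,0,-4],[0,0,0]],[0,[0,0,-3],[0,0,0]],[0,[0,0,0],[0,0,0]],[0,[0,0,0],[0,0,0]]]}}

```text
clock: 12.78
eef_pos: [549.7, -22.2, 130.2]
tcp_rot: [3.141, 0.0, 3.029]
contact_force: [-0.5, -0.3, -2.9]
opening: 0.06
```

```bash
python3 - <<'E'
from h import *
delta((549.4-63*.1166,-22.5-63*.9932,130),3.029); print(sense()["wrist_torque"])
a=grab_frame("side"); e=sense()["eef_pos"]+[72.2,-8.8,73.6]
x0,y0,w,h=330,170,140,105
c=cv2.resize(a[y0:y0+h,x0:x0+w],(800,600),interpolation=cv2.INTER_CUBIC)
Y=np.array([-.9932,.1166,0])
for t in np.linspace(0,6.28,16):
    q=proj("side",e+26*np.cos(t)*Y+26*np.sin(t)*np.array([0,0,1])); cv2.circle(c,(int((q[0]-x0+.5)*5.71),int((q[1]-y0+.5)*5.71)),3,(0,0,255),1)
cv2.imwrite("pics/j1.png",c)
E
```

```text
clock 12.78 tcp [549.7 -22.2 130.2] rot [3.1415e+00 4.0000e-04 3.0294e+00] F [-0.5 -0.3 -2.9] open 0.06
tool delta [  0.5 -63.4   0.2] turn deg [0.01 0.02 0.02]
[0.1125529  0.16902131 0.05922903]
```

View pics/j1.png

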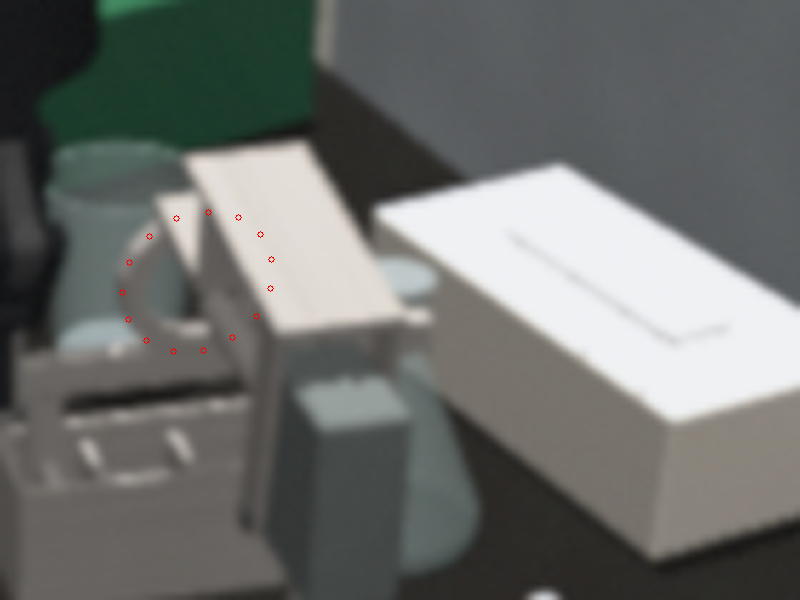

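The keeper is up: the roof's front corner rose from crop y≈184 to 158. The eye outline matches too. I'll slide it in with a force check.

{"method": "servo_tool", "body": {"rows": [[0,[0,-4,0],[0,0,0]],[0,[0,-4,0],[0,0,0]],[0,[0,-4,0],[0,0,0]],[0,[0,-4,0],[0,0,0]],[0,[0,0,0],[0,0,0]]]}}

```text
clock: 13.45
eef_pos: [547.6, -38.6, 130.1]
tcp_rot: [-3.141, -0.0, 3.029]
contact_force: [-0.3, -0.7, -4.8]
opening: 0.056
```

{"method": "servo_tool", "body": {"rows": [[0,[0,-4,0],[0,0,0]],[0,[0,-4,0],[0,0,0]],[0,[0,-4,0],[0,0,0]],[0,[0,-4,0],[0,0,0]],[0,[0,0,0],[0,0,0]]]}}

```text
clock: 14.08
eef_pos: [545.8, -54.4, 130.1]
tcp_rot: [-3.141, -0.0, 3.029]
contact_force: [-0.4, -0.6, -5.8]
opening: 0.063
```

{"method": "servo_tool", "body": {"rows": [[0,[0,-4,0],[0,0,0]],[0,[0,-4,0],[0,0,0]],[0,[0,-4,0],[0,0,0]],[0,[0,-4,0],[0,0,0]],[0,[0,0,0],[0,0,0]]]}}

```text
clock: 14.7
eef_pos: [544.0, -70.4, 130.1]
tcp_rot: [-3.141, -0.0, 3.029]
contact_force: [-0.8, -0.8, -5.0]
opening: 0.062
```

{"method": "servo_tool", "body": {"rows": [[0,[0,-4,0],[0,0,0]],[0,[0,-4,0],[0,0,0]],[0,[0,-4,0],[0,0,0]],[0,[0,-3,0],[0,0,0]],[0,[0,0,0],[0,0,0]],[0,[0,0,0],[0,0,0]]]}}

```text
clock: 15.45
eef_pos: [542.5, -84.9, 130.2]
tcp_rot: [3.142, 0.0, 3.029]
contact_force: [-0.1, -0.2, -2.3]
opening: 0.062
```

```bash
python3 - <<'E'
from h import *
delta((549.4-63*.1166,-22.5-63*.9932,116),3.029); print(sense()["wrist_torque"])
for n,(x0,y0,w,h) in dict(side=(330,185,100,75),top=(310,140,128,96)).items():
    a=grab_frame(n); c=cv2.resize(a[y0:y0+h,x0:x0+w],(400,300),interpolation=cv2.INTER_CUBIC)
    np.save("t_"+n,c)
cv2.imwrite("pics/k1.png",np.hstack([np.load("t_side.npy"),np.load("t_top.npy")]))
E
```

```text
clock 15.45 tcp [542.5 -84.9 130.2] rot [3.1416e+00 1.0000e-04 3.0291e+00] F [-0.1 -0.2 -2.3] open 0.062
tool delta [ 0.4 -0.3 14.2] turn deg [0.   0.   0.01]
[ 0.04366392  0.17131616 -0.01674974]
```

The force profile (-5.8 N, then -2.3 N) fits the keeper dropping behind the eye. I'll lower the eye onto the peg.

{"method": "servo_tool", "body": {"rows": [[0,[0,0,4],[0,0,0]],[0,[0,0,4],[0,0,0]],[0,[0,0,2],[0,0,0]],[0,[0,0,0],[0,0,0]],[0,[0,0,0],[0,0,0]]]}}

```text
clock: 16.18
eef_pos: [542.5, -84.9, 120.2]
tcp_rot: [-3.142, 0.0, 3.029]
contact_force: [-0.0, 0.4, -2.3]
opening: 0.065
```

{"method": "servo_tool", "body": {"rows": [[0,[0,0,1.5],[0,0,0]],[0,[0,0,0],[0,0,0]],[0,[0,0,0],[0,0,0]]]}}

```text
clock: 16.55
eef_pos: [542.5, -84.9, 118.8]
tcp_rot: [-3.142, 0.0, 3.029]
contact_force: [1.5, -0.2, -2.2]
opening: 0.057
```

{"method": "servo_tool", "body": {"rows": [[0,[0,0,1.5],[0,0,0]],[0,[0,0,0],[0,0,0]],[0,[0,0,0],[0,0,0]]]}}

```text
clock: 16.92
eef_pos: [543.1, -85.0, 117.6]
tcp_rot: [-3.142, 0.001, 3.029]
contact_force: [1.2, 0.0, 2.4]
opening: 0.062
```

The eye touched the peg at the predicted height, and the small +x force says it is about 3 mm off centre. I'll centre it, release, and rise clear.

{"method": "servo_tool", "body": {"rows": [[0,[-1.5,0,-0.5],[0,0,0]],[0,[-1.5,0,0],[0,0,0]],[0,[0,0,0],[0,0,0]],[0,[0,0,0],[0,0,0]]]}}

```text
clock: 17.42
eef_pos: [545.1, -85.2, 117.5]
tcp_rot: [3.142, -0.001, 3.029]
contact_force: [-3.2, -0.2, 1.9]
opening: 0.061
```

{"method": "servo_tool", "body": {"rows": [[12,[0,0,0],[0,0,0]],[16,[0,0,0],[0,0,0]],[24,[0,0,0],[0,0,0]],[34,[0,0,0],[0,0,0]],[40,[0,0,0],[0,0,0]],[40,[0,0,0],[0,0,0]],[40,[0,0,0],[0,0,0]],[40,[0,0,0],[0,0,0]]], "force": 20}}

```text
clock: 18.42
eef_pos: [545.5, -85.2, 117.7]
tcp_rot: [-3.142, 0.0, 3.029]
contact_force: [0.5, -1.0, -0.0]
opening: 0.465
```

```bash
python3 - <<'E'
from h import *
delta((539.4,-85.1,116),3.029)
im=[]
for n,(x0,y0,w,h) in dict(side=(310,180,140,105),wrist=(0,0,640,480)).items():
    a=grab_frame(n); im.append(cv2.resize(a[y0:y0+h,x0:x0+w],(400,300),interpolation=cv2.INTER_CUBIC))
cv2.imwrite("pics/l1.png",np.hstack(im))
E
```

```text
clock 18.43 tcp [545.5 -85.2 117.7] rot [-3.1416  0.      3.0292] F [ 0.5 -1.  -0. ] open 0.465
tool delta [ 6.  -0.6  1.7] turn deg [-0.    0.    0.01]
```

View pics/l1.png

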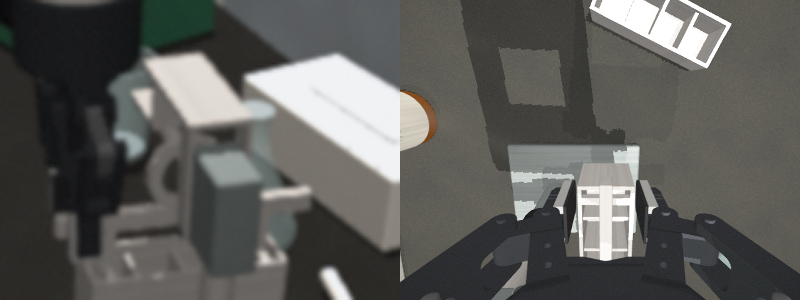

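Released. The basket hangs on the peg with its bar centred between the open jaws. I'll rise straight up and back off toward the robot.

{"method": "servo_tool", "body": {"rows": [[40,[0,0,-6],[0,0,0]],[40,[0,0,-12],[0,0,0]],[40,[0,0,-20],[0,0,0]],[40,[0,0,-25],[0,0,0]],[40,[0,0,-30],[0,0,0]],[40,[10,0,-40],[0,0,0]],[40,[40,0,0],[0,0,0]],[40,[50,0,0],[0,0,0]]]}}

```text
clock: 19.52
eef_pos: [445.8, -74.0, 252.0]
tcp_rot: [-3.141, 0.002, 3.029]
contact_force: [-0.7, 0.2, 0.8]
opening: 0.471
```

{"method": "servo_tool", "body": {"rows": [[40,[50,20,0],[0,0,0]],[40,[20,30,0],[0,0,0]],[40,[0,0,0],[0,0,0]],[40,[0,0,0],[0,0,0]],[40,[0,0,0],[0,0,0]],[40,[0,0,0],[0,0,0]],[40,[0,0,0],[0,0,0]],[40,[0,0,0],[0,0,0]]]}}

```text
clock: 20.52
eef_pos: [382.1, -16.6, 250.6]
tcp_rot: [-3.142, -0.0, 3.029]
contact_force: [-0.5, 0.5, -0.2]
opening: 0.467
```

```bash
python3 - <<'E'
from h import *
delta((539.4,-85.1,116),3.029)
O=np.array([606.7,-158.4,0]);X=np.array([.1166,.9932,0]);Y=np.array([-.9932,.1166,0]);h=203;Z=np.array([0,0,1.])
e=O+65*X+(h-12)*Z
P=[O+x*X+y*Y+(h+53.3)*Z for x in(10,100) for y in(19,-19)]+[O+137*X+y*Y+(h+11.8)*Z for y in(15,-15)]+[e-29*Z+85*Y,e-29*Z-85*Y,e]
im=[]
for n,(x0,y0,w,hh) in dict(side=(310,180,140,105),top=(310,150,140,105)).items():
    a=grab_frame(n); b=grab_frame(n); print(n,"motion",np.abs(a.astype(int)-b)[y0:y0+hh,x0:x0+w].mean())
    c=cv2.resize(a[y0:y0+hh,x0:x0+w],(400,300),interpolation=cv2.INTER_CUBIC)
    for q in P:
        q=proj(n,q); cv2.circle(c,(int((q[0]-x0+.5)*2.857),int((q[1]-y0+.5)*2.857)),2,(0,0,255),1)
    im.append(c)
    for t in("spare_tray","flask","beaker","reagent","pipette","keeper"):
        r=boxes_of(n,t)
        if r: print(n,t,round(r[0]["conf"],2),toworld(n,r[0]["centre"]).round())
cv2.imwrite("pics/m1.png",np.hstack(im))
E
```

```text
clock 20.52 tcp [382.1 -16.6 250.6] rot [-3.1416e+00 -4.0000e-04  3.0289e+00] F [-0.5  0.5 -0.2] open 0.467
tool delta [-164.   -50.4  134.5] turn deg [-0.   -0.02 -0.  ]
side motion 0.4890249433106576
side spare_tray 0.67 [409. -35.  30.]
side flask 0.75 [775.  79.  82.]
side beaker 0.58 [710. 251.  68.]
side reagent 0.9 [ 481. -345.   82.]
side pipette 0.89 [ 751. -165.   19.]
side keeper 0.69 [ 605. -115.  261.]
top motion 2.348526077097506
top flask 0.72 [ 587. -147.   12.]
top reagent 0.71 [ 483. -310.   92.]
top pipette 0.73 [ 754. -142.   20.]
top keeper 0.74 [617. -91. 253.]
```

View pics/m1.png

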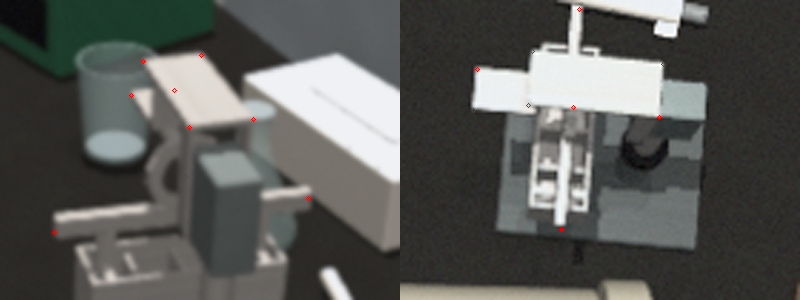

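The keeper's corners coincide with the shut pose in both views. The bar hangs level at the predicted height, with its ends at (55,220) and (310,192), and sits between the head and the keeper's foot. I'll let it settle, check for motion, and hand in.

{"method": "servo_tool", "body": {"rows": [[40,[0,0,0],[0,0,0]],[40,[0,0,0],[0,0,0]],[40,[0,0,0],[0,0,0]],[40,[0,0,0],[0,0,0]],[40,[0,0,0],[0,0,0]],[40,[0,0,0],[0,0,0]],[40,[0,0,0],[0,0,0]],[40,[0,0,0],[0,0,0]]]}}

```text
clock: 22.32
eef_pos: [382.1, -16.4, 250.7]
tcp_rot: [3.142, -0.0, 3.029]
contact_force: [1.0, -0.4, 0.1]
opening: 0.465
```

```bash
python3 - <<'E'
from h import *
from time import sleep
f=[grab_frame("side") for _ in range(8)]
g=lambda i:cv2.cvtColor(i[190:290,310:450],cv2.COLOR_BGR2GRAY).astype(np.float32)
print([np.abs(g(f[0])-g(x)).mean().round(2) for x in f[1:]],[np.round(cv2.phaseCorrelate(g(f[0])[20:,:75].copy(),g(x)[20:,:75].copy())[0],2).tolist() for x in f[1:]])
boxes=[(t,[toworld("top",b["centre"]).round().tolist() for b in boxes_of("top",t)[:1]]) for t in("beaker","flask","spare_tray") if grab_frame("top") is not None]
print(boxes); print(sign_off())
E
```

```text
[np.float32(0.44), np.float32(0.44), np.float32(0.44), np.float32(0.44), np.float32(0.44), np.float32(0.44), np.float32(0.44)] [[0.52, -0.02], [0.5, -0.0], [0.47, 0.01], [0.52, -0.0], [0.53, 0.01], [0.53, 0.0], [0.51, 0.01]]
[('beaker', [[732.0, 281.0, 58.0]]), ('flask', [[756.0, 89.0, 52.0]]), ('spare_tray', [])]
the job is handed in; nothing more can be done
None
```

The steel basket hangs on the peg and I have handed the job in; the clock stood at about 23 s of the 61 s allowed. I lifted the keeper with the top of the eye and slid the eye about 63 mm in underneath it. I felt the keeper drop as the downward force went from 5.8 N to 2.3 N. Then I lowered the eye onto the peg, released it and backed off.

**Last checks that passed**
- The keeper's corners match the shut pose in both fixed views.
- The bar hangs level, with the eye between the stand's head and the keeper's foot.
- Eight side frames taken over 0.4 s after the wait show no progressive motion. The constant 0.5 px shift against the first frame is the same in all of them, so I put it down to the frame rather than to swinging.
- The force on the free tool is about zero.
- Every bystander was found within a few millimetres of its starting place in at least one view. The flask's height in the side view was the exception (82 mm against 55), but the top view agreed with the start.

**What failed or disagreed**
- My first grip closed on nothing. The real fingertips sat roughly 25–30 mm higher than the reported tool position, so I lowered and gripped again.
- The networks missed the spare tray in the last top pictures; the side view still showed it in place. One top look also put the flask on the stand, and the next one found it back in its place.

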